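# Read the marked spot on a coated plate with the contact probe

## Task

Lay the steel rule flat on the table, flush against the blue-striped front edge of the white plate and about centred along it, and let go of it. Then take the orange probe out of its stand and hold it upright with its nose inside the black ring around the red dot, pressed lightly so that the sprung nose goes about half way in. Finish while still holding the probe there in the gripper, with the rule still flush, and do not press hard on the plate or disturb the other things.

Things in the scene. Friction and masses are not known exactly. Their poses are not given: they have to be found in the camera images.
- plate: Reading stage: a fixed flat block topped by a white coated plate with faint small spots, 100 (its x) x 200 (its y) x 10 mm tall. Origin: centre of its underside, on the table; top face 10 mm above. Its front edge, at x = -50 mm, faces roughly the robot (yaw within 0.25 rad) and has a thin blue strip along it.
- mark: The marked spot, printed on the plate (nothing sticks up): a red dot 8 mm across in a black ring of 16 mm inner and 20 mm outer diameter. Origin: its centre, on the plate's top face. It may be anywhere about the middle of the plate, at least 25 mm behind the plate's front edge.
- rule: Loose flat steel rule, ticks along both long edges: 30 (its x) x 160 (its y) x 8 mm thick, 0.2-0.4 kg. On its middle a black upright grip, 14 (x) x 70 (y) mm, from 8 to 50 mm above the underside. Origin: centre of its underside. The same both ways round; either long edge may be used. Fingertips kept 15 mm above the table clear the plate.
- stand: Fixed probe stand: dark foot 84 mm across and 10 mm high, with an upright grey tube 36 mm across, 75 mm tall, bore 25 mm. Origin: centre of its underside. Rule and stand lie one to the left and one to the right of the plate; which is which varies.
- probe: Loose reading probe, 0.15 kg, upright in the stand; lifts straight up, clear after 70 mm. Origin: point of the nose when fully out; z runs up the probe. Along z: steel nose 8 mm thick (6 at the point), 0-30 mm; barrel 22 thick, 30-65; black collar 34 thick, 65-71, resting on the stand's rim; round orange grip 24 thick, 71-131 (top 141 above the table in the stand).
- nose (a joint): How far the probe's sprung nose is pushed in, in m: 0 fully out, 0.012 fully in. It takes about 0.6 N to start and 0.4 N more for every mm; half in (6 mm) is about 3 N.
- probe_tip (a point): The point of the nose (moves with the nose).
- vial_amber: Bystander, leave alone: amber screw-cap vial, 26 mm across, 50 mm tall. Origin: centre of its underside.
- vial_clear: Bystander, leave alone: clear vial with blue cap, 26 mm across, 50 mm tall. Origin: centre of its underside.
- beaker: Bystander, leave alone: glass beaker, 68 mm across, 85 mm tall. Origin: centre of its underside.
- bottle_amber: Bystander, leave alone: amber reagent bottle, 80 mm across, 170 mm tall. Origin: centre of its underside.
- tip_box: Bystander, leave alone: green closed tip box, 85 x 120 x 55 mm tall. Origin: centre of its underside.
- tile: Bystander, leave alone: black puck with white face (reference tile), 50 mm across, 16 mm tall. Origin: centre of its underside.
- spray: Bystander, leave alone: orange spray bottle, 72 mm across, 190 mm tall. Origin: centre of its underside.
Mind the look-alikes: they are no part of the job. Several things look just like the rule: the one meant starts farthest to the robot's left.

How it is judged:
By the outcome, as a careful person would: the job done as asked, in the order asked, and still so for the second after the job is handed in, while the arm keeps its last pose, push and grip.
It also fails if it takes over 58 s, if anything falls off the work surface, if the arm or the gripper's body presses on something with over 40 N, if the wrist force passes 120 N, or if a joint passes its speed limit or range.

## Robot

A 6-joint arm with a two-finger parallel gripper is mounted at the origin on the work surface. World frame = base frame: x ahead of the robot, y to its left, z up, the work surface at z = 0. Lengths are in m, angles in degrees, forces in N, time in s.
With the tool pointing down it reaches from about 0.25 to 0.725 m from the base axis. Payload 9.7 kg.
Tool frame: the origin (TCP) lies midway between the tips of the shut fingers; the grasp point (between the pads) lies 19 mm behind it; x points along the fingers, y is the direction in which the jaws open and shut, and the axes are right-handed (so a half turn about x gives the same grasp; the last joint's range is limited). The gripper opens to 85 mm and grips with 20 to 120 N. Pads are 22 mm wide; open, the fingers measure 114 mm over their backs; the gripper's body (76 mm by 85 mm) begins 54 mm behind the grasp point. The pads swing forward as they close: fully open they stand 13 mm farther back than shut.
Start: joints at [-65.26, 4.979, 10.078, 95.1, 0, 90], TCP at [0.23, -0.5, 0.231] pointing down, gripper open.
Joint ranges: [-179.16, 179.16], [-48.56, 103.87], [-65.8, 70.77], [-126.05, 130.52], [-82.76, 87.17], [-180, 180]. Speed limits (degrees/s): [127.2, 127.2, 147.25, 180, 180, 180].

## Interface

Orientations are given as [roll, pitch, yaw] about the fixed x, y, z axes, in that order (R = Rz(yaw) Ry(pitch) Rx(roll)).
In Python, from workcell import bot, cams gives the robot as it stands.
- The arm moves only by the tool apply_moves, never from a script. Its argument "commands" is a list of rows, each a list of 5 numbers: the shift along the tool's x, y, z in m, then the turn about the tool's x in rad, then the opening, from -1 (shut) to 1 (fully open). In form: [[tx, ty, tz, roll, hand], ...]. A call has 1 to 12 rows; each row is the pose to reach, as a shift and turn from the pose measured when the call began, along the tool's axes at that moment; what a row does not reach only later rows make up. A row lasts 1/10 s, in which the tool goes at most 50 mm and 8.59 degrees, less where a joint would pass 70% of its speed; a pose out of reach is approached as far as the arm can. A call with a gripper value outside its range is refused whole. The fingers move at their own pace and stop on an object; "newtons" is the grip in N (left out, the last holds). Time passes only in rows, so rows that repeat a pose let the fingers close. It gives the time, the measured TCP pose, the force and the opening at its end, in the units of the state.
- bot.get_obs(): the state, without advancing time (a new reading comes with each control period).
- cams.camera(name): name is "side" or "top" or "wrist"; returns a dict with "frame" (420x560x3 uint8, blue, green, red), "depth" (420x560 float32, m along the optical axis (not along the pixel's ray), 0 where there is no reading), "camera_matrix" (3x3 intrinsics, pixels), "R" (3x3) and "t" (3): a world point X has camera coordinates R X + t; the wrist camera has in their place "mount" (4x4, takes a point from camera to tool coordinates, whose origin is the TCP and whose axes are the tool frame's). Camera axes: x right, y down, z forward; pixel columns grow to the right and rows downward; lengths in m; the calibration is good to about 2 mm. A picture is of the moment at which its call begins: read the wrist's pose just before it.
- bot.job_done(): hands the job in, once; it reports no verdict.
Trained networks look in the newest picture that a camera, given by its name, has taken for a name from the list of things; names that differ only in an ending like _2 or _b are one class to them, and where a whole thing is asked for, a point or a joint stands for the part that bears it (a point fixed in the world has none). Each returns a list of dicts, best first, with "confidence" (0 to 1); they miss things now and then, are a little off and sometimes report something else, mostly with a low value. They report only what shows in the picture. A call takes as long as a camera call. They do not tell look-alikes from the thing itself.
- cams.spot_in(name, camera): "rect" ([left, top, right, bottom] in pixels, round what is visible of it).
The state is a dict: "time": time; "q": joint angles; "qd": joint speeds; "joint_efforts": joint torques, N m; "ee_pos": TCP position; "tcp_rot": TCP orientation; "wrist_force": force on the tool from outside, world axes, zero at the start; "torque": the same for the moment, N m; "opening": finger opening in m.
Only numpy, scipy, OpenCV 4.12 (cv2) and the standard library are available. Lean on these libraries where they do the work, as an engineer would, in place of code of your own. Each camera call takes 0.05 s, during which the arm holds its last target. There are 200 camera calls.

## Working session

There is one attempt and no reset: what is moved stays moved. The work goes in short steps, Python scripts to look and compute and a tool call to move; the robot and the scene stay as the last step left them, time stands still between calls to the robot, and variables do not carry over. Pictures are saved under pics/ and viewed, about 8 in all and at most 12, crops included, and the job is handed in when it is done.

Besides the shell and the picture viewer there is one more tool, called after "Request:" by a JSON object that holds its "op" and its "data", one argument or row to a line. apply_moves: Moves the arm, as the interface text tells. Its arguments: {"type":"object","properties":{"commands":{"type":"array"},"newtons":{"type":"number"}},"required":["commands"]}

```bash
ls; mkdir -p pics; cat > h.py <<'E'
import numpy as np, cv2
from workcell import bot, cams
from scipy.spatial.transform import Rotation as Ro
def pose():
    o=bot.get_obs(); return np.array(o["ee_pos"]), Ro.from_euler('xyz',o["tcp_rot"],degrees=True).as_matrix(), o
def look(name):
    p,R,o=pose(); c=cams.camera(name)
    if "mount" in c:
        T=np.eye(4);T[:3,:3]=R;T[:3,3]=p; M=T@np.array(c["mount"]); c["Rw"],c["tw"]=M[:3,:3],M[:3,3]
    else:
        c["Rw"]=np.array(c["R"]).T; c["tw"]=-c["Rw"]@np.array(c["t"])
    return c
def ray(c,u,v,z):
    "intersect pixel ray with plane z"
    d=c["Rw"]@np.linalg.inv(c["camera_matrix"])@np.array([u,v,1.]); s=(z-c["tw"][2])/d[2]
    return c["tw"]+s*d
def proj(c,X):
    k=np.array(c["camera_matrix"])@(c["Rw"].T@(np.array(X)-c["tw"])); return k[:2]/k[2]
def cloud(c):
    d=c["depth"]; v,u=np.mgrid[:d.shape[0],:d.shape[1]]
    k=np.linalg.inv(c["camera_matrix"]); P=np.stack([u,v,np.ones_like(u)],-1)@k.T*d[...,None]
    return P@c["Rw"].T+c["tw"]
E
python3 - <<'E'
from h import *
c=look("top"); cv2.imwrite("pics/top.png",c["frame"])
print(c["tw"],c["Rw"].round(2).tolist()); 
for n in ["plate","mark","rule","stand","probe"]:
    print(n,[(r["confidence"],r["rect"],ray(c,(r["rect"][0]+r["rect"][2])/2,(r["rect"][1]+r["rect"][3])/2,.01).round(3).tolist()) for r in cams.spot_in(n,"top")])
s=look("side"); cv2.imwrite("pics/side.png",s["frame"])
print(pose())
E
```

```text
pics
[ 0.31335435 -0.11803989  1.24717909] [[0.01, -0.98, 0.18], [-1.0, -0.01, 0.02], [-0.02, -0.18, -0.98]]
plate [(0.86, [199.7, 174.9, 280.3, 220.7], [0.553, 0.015, 0.01])]
mark [(0.68, [291.3, 258.5, 313.7, 275.6], [0.367, -0.156, 0.01])]
rule [(0.86, [389.7, 241.4, 431.6, 297.1], [0.364, -0.441, 0.01]), (0.79, [350.2, 175.6, 372.4, 232.3], [0.538, -0.315, 0.01])]
stand [(0.72, [132.8, 206.7, 160.7, 237.0], [0.485, 0.267, 0.01])]
probe [(0.61, [126.8, 210.5, 146.2, 227.0], [0.494, 0.295, 0.01])]
(array([ 0.23015371, -0.4994842 ,  0.23112052]), array([[-1.49591221e-04,  4.18488766e-01, -9.08221961e-01],
       [ 2.63714872e-04, -9.08221923e-01, -4.18488792e-01],
       [-9.99999954e-01, -3.02113888e-04,  2.55003148e-05]]), {'time': 0.35, 'q': array([-6.52598071e+01,  4.98790104e+00,  1.00695969e+01,  9.50990058e+01,
       -1.46076501e-03,  9.00009780e+01]), 'qd': array([-0.06045884, -0.10518871,  0.06047708,  0.00063245, -0.07704053,
        0.15842262]), 'joint_efforts': array([ 2.76089686e-04, -5.19490886e+01,  4.64324570e+01,  4.91046900e-03,
        5.67602899e-05,  8.66434647e-06]), 'ee_pos': array([ 0.23015371, -0.4994842 ,  0.23112052]), 'tcp_rot': array([-85.17531139,  89.9826286 , 119.56390374]), 'wrist_force': array([-0.85587901, -0.77808212, -0.17227266]), 'torque': array([-0.01030288,  0.05268988,  0.01827415]), 'opening': 0.08529394896855563})
```

View pics/top.png

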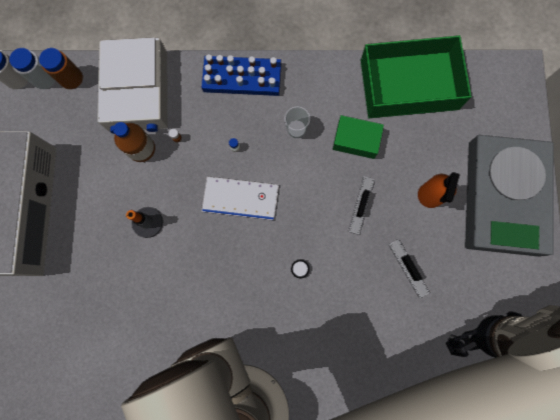

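View pics/side.png

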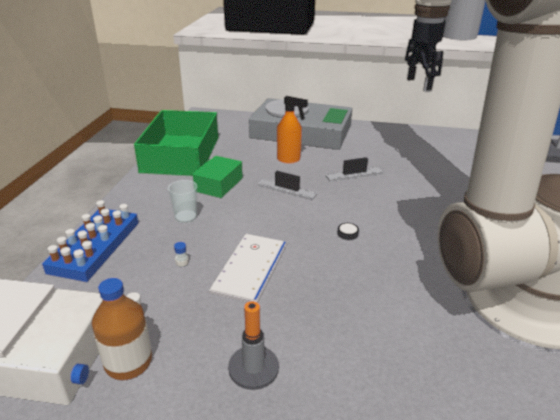

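The top view shows the plate at about (241,198), with the mark at (262,196), the stand and probe at (146,222), and two rules. The left-most rule is at (361,206) and its look-alike at (409,268). The side view agrees.

```bash
python3 - <<'E'
from h import *
c=look("top"); P=cloud(c)
g=cv2.cvtColor(c["frame"],cv2.COLOR_BGR2GRAY)
m=(P[...,2]>.03)&(abs(P[...,1]+.315)<.08)&(abs(P[...,0]-.538)<.1)
q=P[m]; print("grip pts",len(q),q.mean(0),np.percentile(q[:,2],[5,50,95]))
r=cv2.minAreaRect((q[:,:2]*1000).astype(np.float32)); print(r)
b=c["frame"].astype(int); v,u=np.mgrid[:420,:560]
bl=(b[...,0]-b[...,2]>60)&(v>195)&(v<230)&(u>190)&(u<290)
w=np.array([ray(c,x,y,.008) for y,x in np.argwhere(bl)]); print("strip",w.mean(0),w[:,1].min(),w[:,1].max(),np.polyfit(w[:,1],w[:,0],1))
for k in [(262,196)]: print("mark",ray(c,*k,.01))
s=P[(P[...,2]>.06)&(abs(P[...,0]-.48)<.08)&(abs(P[...,1]-.27)<.06)]; print("stand",s[:,:2].mean(0),s[:,2].max(), s[s[:,2]>.11].mean(0))
sp=P[(P[...,2]>.1)&(P[...,1]<-.4)&(P[...,0]>.45)]; print("spray",sp.min(0),sp.max(0))
print(cams.camera("wrist")["mount"])
E
```

```text
grip pts 160 [ 0.53567561 -0.31485401  0.0480116 ] [0.03829238 0.0491114  0.05267573]
((536.9439697265625, -316.0374450683594), (14.76181697845459, 70.60071563720703), 73.69114685058594)
strip [0.50949256 0.02093806 0.008     ] -0.07327562532759224 0.11523343166105897 [0.11337884 0.50711863]
mark [ 0.55872042 -0.0452933   0.01      ]
stand [0.48359859 0.26075701] 0.14573403057107215 [0.48496594 0.26361149 0.13449189]
spray [ 0.51508149 -0.53777698  0.10002466] [ 0.59967639 -0.47059274  0.19417933]
[[ 2.86984179e-04 -3.15259416e-01  9.49005489e-01 -1.41738580e-01]
 [ 9.99999958e-01  1.39191899e-04 -2.56165652e-04 -5.87448188e-04]
 [-5.13352427e-05  9.49005522e-01  3.15259442e-01 -8.22930779e-02]
 [ 0.00000000e+00  0.00000000e+00  0.00000000e+00  1.00000000e+00]]
```

Request:
{"op": "apply_moves", "data": {
  "commands": [
    [0, 0, 0, 0.14, 1],
    [0, 0, 0, 0.28, 1]
  ]
}}

```text
time: 0.65
ee_pos: [0.2302, -0.4995, 0.2312]
tcp_rot: [-76.8, 90.0, 111.6]
wrist_force: [0.1, -0.1, -0.1]
opening: 0.0852
```

```bash
python3 - <<'E'
from h import *
p,R,o=pose();print(o["q"],R.round(3))
def go(X,ang): # target pos, tool-y yaw deg
    cur=np.degrees(np.arctan2(R[1,1],R[0,1])); return (R.T@(np.array(X)-p)).round(4), np.radians(-((ang-cur+180)%360-180)).round(3)
print(go([.52,-.31,.22],-107))
E
```

```text
[-6.52611511e+01  4.98147680e+00  1.00741132e+01  9.50999055e+01
  4.01214621e-04  1.06356600e+02] [[-0.     0.146 -0.989]
 [ 0.    -0.989 -0.146]
 [-1.    -0.     0.   ]]
(array([ 0.0112, -0.1452, -0.3144]), np.float64(0.443))
```

Request:
{"op": "apply_moves", "data": {
  "commands": [
    [0.01, -0.02, -0.045, 0.13, 1],
    [0.01, -0.04, -0.09, 0.26, 1],
    [0.01, -0.06, -0.135, 0.39, 1],
    [0.01, -0.085, -0.18, 0.43, 1],
    [0.01, -0.105, -0.225, 0.43, 1],
    [0.01, -0.125, -0.27, 0.43, 1],
    [0.01, -0.14, -0.315, 0.43, 1],
    [0.01, -0.142, -0.33, 0.43, 1],
    [0.01, -0.142, -0.33, 0.43, 1]
  ]
}}

```text
time: 1.55
ee_pos: [0.5378, -0.3094, 0.2202]
tcp_rot: [-26.4, 89.9, 137.5]
wrist_force: [-0.4, -0.4, -0.1]
opening: 0.0856
```

```bash
python3 - <<'E'
from h import *
c=look("wrist"); cv2.imwrite("pics/w1.png",c["frame"]); p,R,o=pose(); print(p,o["q"])
P=cloud(c); m=(P[...,2]>.03)&(P[...,2]<.07)&(abs(P[...,0]-.537)<.06)&(abs(P[...,1]+.316)<.06)
q=P[m]; r=cv2.minAreaRect((q[:,:2]*1000).astype(np.float32)); print(len(q),r,np.percentile(q[:,2],[5,50,95]))
top=q[q[:,2]>.045]; print(top.mean(0), cv2.minAreaRect((top[:,:2]*1000).astype(np.float32)))
print("ydir",np.degrees(np.arctan2(R[1,1],R[0,1])))
E
```

```text
[ 0.53648138 -0.31027504  0.22058825] [-3.00409731e+01  1.47521655e+01  2.00263192e+01  9.53428346e+01
 -4.46111952e-03  1.66112431e+02]
781 ((538.0326538085938, -313.36236572265625), (13.522319793701172, 70.31597137451172), 73.91889190673828) [0.04700257 0.04882054 0.05013078]
[ 0.53992065 -0.31364898  0.04882079] ((538.0226440429688, -313.3818664550781), (13.488795280456543, 70.31575012207031), 73.84703063964844)
ydir -106.15340824183177
```

View pics/w1.png

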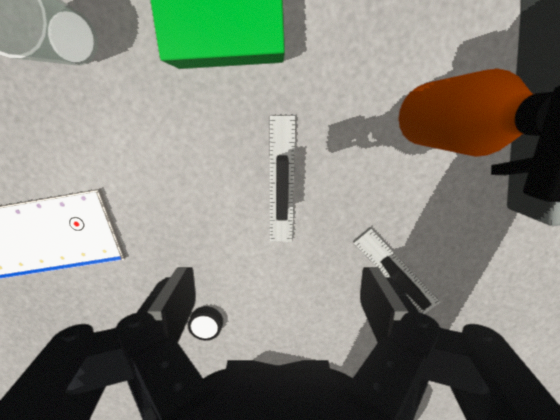

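The wrist view shows the rule at (282,178), well aligned and with clear surroundings. The plate's right end is at (110,230). I'll descend now.

Request:
{"op": "apply_moves", "data": {
  "commands": [
    [0.05, 0.0025, -0.0023, 0, 1],
    [0.1, 0.0025, -0.0023, 0, 1],
    [0.15, 0.0025, -0.0023, 0, 1],
    [0.185, 0.0025, -0.0023, 0, 1],
    [0.202, 0.0025, -0.0023, 0, 1],
    [0.202, 0.0025, -0.0023, 0, 1],
    [0.202, 0.0025, -0.0023, 0, -1],
    [0.202, 0.0025, -0.0023, 0, -1],
    [0.202, 0.0025, -0.0023, 0, -1],
    [0.202, 0.0025, -0.0023, 0, -1],
    [0.202, 0.0025, -0.0023, 0, -1],
    [0.202, 0.0025, -0.0023, 0, -1]
  ],
  "newtons": 50
}}

```text
time: 2.8
ee_pos: [0.5381, -0.3134, 0.0193]
tcp_rot: [29.7, 90.0, -166.4]
wrist_force: [-0.7, -0.8, 4.6]
opening: 0.0132
```

Request:
{"op": "apply_moves", "data": {
  "commands": [
    [0, 0, 0, 0, -1],
    [0, 0, 0, 0, -1]
  ]
}}

```text
time: 3.0
ee_pos: [0.5381, -0.3134, 0.0193]
tcp_rot: [30.8, 90.0, -165.3]
wrist_force: [-0.7, 0.2, 1.6]
opening: 0.0131
```

Request:
{"op": "apply_moves", "data": {
  "commands": [
    [-0.04, 0, 0, 0, -1],
    [-0.08, 0, 0, 0, -1],
    [-0.12, -0.03, 0.02, 0, -1],
    [-0.15, -0.065, 0.04, 0, -1],
    [-0.18, -0.1, 0.065, 0, -1],
    [-0.21, -0.14, 0.09, 0, -1],
    [-0.22, -0.18, 0.115, 0, -1],
    [-0.22, -0.22, 0.14, 0, -1],
    [-0.22, -0.26, 0.165, 0, -1],
    [-0.22, -0.29, 0.187, 0, -1],
    [-0.22, -0.29, 0.187, 0, -1],
    [-0.22, -0.29, 0.187, 0, -1]
  ]
}}

```text
time: 4.2
ee_pos: [0.4206, -0.0848, 0.2391]
tcp_rot: [-87.7, 87.9, 79.6]
wrist_force: [-0.3, -0.2, -3.5]
opening: 0.0134
```

```bash
python3 - <<'E'
from h import *
c=look("wrist"); cv2.imwrite("pics/w2.png",c["frame"]); p,R,o=pose(); print(p,o["q"],o["opening"],o["wrist_force"],"ydir",np.degrees(np.arctan2(R[1,1],R[0,1])))
b=c["frame"].astype(int); bl=(b[...,0]-b[...,2]>80)&(b[...,0]-b[...,1]>60)
n,l,st,_=cv2.connectedComponentsWithStats(bl.astype(np.uint8)); print(st)
E
```

```text
[ 0.42044974 -0.08480485  0.23922252] [-12.8015301  -11.19891064  -4.51609284  96.77556026   2.10414621
 179.94326163] 0.01331108315527987 [-0.35879298 -0.36902617 -1.94118978] ydir -102.74816094446722
[[     0      0    560    420 234646]
 [   111    121    138     19    554]]
```

View pics/w2.png

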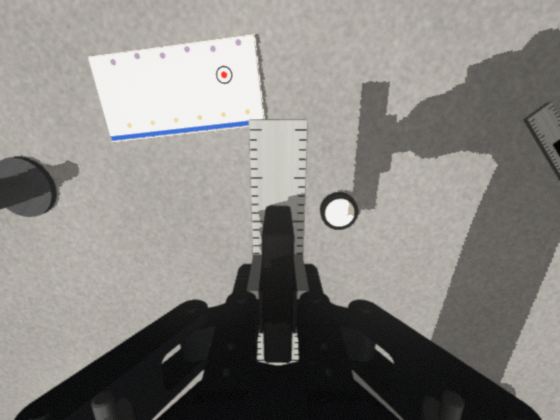

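The wrist view shows the plate at (175,90), with its strip running from (112,138) to (250,124) and the red dot at (224,75). The rule is held straight. Joint 6 hit its limit and left a small tilt, so I'll measure that along with the plate.

```bash
cat >> h.py <<'E'
def ydir(R): return np.degrees(np.arctan2(R[1,1],R[0,1]))
def go(X,ang):
    p,R,o=pose(); return (R.T@(np.array(X)-p)).round(4).tolist(), np.radians(-((ang-ydir(R)+180)%360-180)).round(3)
E
python3 - <<'E'
from h import *
c=look("wrist"); p,R,o=pose(); print("tool x",R[:,0].round(4),"y",R[:,1].round(4),"z",R[:,2].round(4))
b=c["frame"].astype(int); bl=(b[...,0]-b[...,2]>80)&(b[...,0]-b[...,1]>60)
wh=(b.min(2)>225)
n,l,st,_=cv2.connectedComponentsWithStats(wh.astype(np.uint8)); k=1+st[1:,4].argmax(); print(st[k]); m=(l==k)|bl
m[118:,247:]=0
q=np.array([ray(c,x,y,.01) for y,x in np.argwhere(m)])[:,:2]
r=cv2.minAreaRect((q*1000).astype(np.float32)); print("plate",r, cv2.boxPoints(r).round(1).tolist())
w=np.array([ray(c,x,y,.01) for y,x in np.argwhere(bl)]); f=np.polyfit(w[:,1],w[:,0],1); d=w[:,0]-np.polyval(f,w[:,1]); print("strip",f,d.min(),d.max(),w[:,1].min(),w[:,1].max())
red=(b[...,2]-b[...,1]>70)&(b[...,2]>120); red[110:]=0; v,u=np.argwhere(red).mean(0); print("mark",u,v,ray(c,u,v,.01),red.sum())
# plate via depth check
P=cloud(c); print("plate z",np.median(P[m][:,2]), "table z",np.median(P[150:200,100:200][...,2]))
for X in ([.02,0,0],): pass
E
```

```text
tool x [ 0.0068  0.036  -0.9993] y [-0.2207 -0.9747 -0.0366] z [-0.9753  0.2208  0.0014]
[   89    35   174   101 12462]
plate ((555.86572265625, 17.463951110839844), (195.41603088378906, 95.6119155883789), 83.54336547851562) [[497.3999938964844, -74.19999694824219], [592.4000244140625, -85.0], [614.4000244140625, 109.19999694824219], [519.4000244140625, 119.9000015258789]]
strip [0.11429083 0.50828362] -0.0024866843000025396 0.002433677384401811 -0.05620325546544127 0.11910205232330237
mark 223.5 74.17647058823529 [ 0.5606066 -0.0415435  0.01     ] 34
plate z 0.0092788718259601 table z -0.0007432326858139993
```

```bash
python3 - <<'E'
from h import *
print(go([.470,.0245,.20],-6.5))
E
```

```text
([0.0434, -0.1162, -0.0237], np.float64(-1.68))
```

Request:
{"op": "apply_moves", "data": {
  "commands": [
    [0.004, -0.01, -0.002, -0.145, -1],
    [0.008, -0.02, -0.004, -0.29, -1],
    [0.012, -0.03, -0.006, -0.435, -1],
    [0.016, -0.04, -0.008, -0.58, -1],
    [0.02, -0.05, -0.01, -0.725, -1],
    [0.024, -0.06, -0.012, -0.87, -1],
    [0.028, -0.072, -0.014, -1.015, -1],
    [0.032, -0.084, -0.016, -1.16, -1],
    [0.036, -0.096, -0.018, -1.305, -1],
    [0.04, -0.106, -0.02, -1.45, -1],
    [0.043, -0.116, -0.0237, -1.595, -1],
    [0.043, -0.116, -0.0237, -1.68, -1]
  ]
}}

```text
time: 5.5
ee_pos: [0.4708, 0.0249, 0.1994]
tcp_rot: [177.4, 87.9, 81.3]
wrist_force: [-0.2, -0.5, -3.1]
opening: 0.0132
```

```bash
python3 - <<'E'
from h import *
p,R,o=pose(); print(p,ydir(R),R[:,0].round(4),o["q"].round(1),o["wrist_force"])
print(go([.483,.0245,.026],-6.5))
E
```

```text
[0.47080509 0.02493099 0.199389  ] -6.157474048844972 [ 0.0055  0.0361 -0.9993] [ 1.8 -6.7 -5.  91.3  2.1 98. ] [-0.24569553 -0.52916858 -3.07032945]
([0.1733, 0.0119, 0.0054], np.float64(0.006))
```

Request:
{"op": "apply_moves", "data": {
  "commands": [
    [0.045, 0.003, 0.0015, 0.006, -1],
    [0.09, 0.006, 0.003, 0.006, -1],
    [0.13, 0.009, 0.004, 0.006, -1],
    [0.16, 0.0119, 0.0054, 0.006, -1],
    [0.173, 0.0119, 0.0054, 0.006, -1],
    [0.173, 0.0119, 0.0054, 0.006, -1],
    [0.176, 0.0119, 0.0054, 0.006, -1],
    [0.178, 0.0119, 0.0054, 0.006, -1],
    [0.179, 0.0119, 0.0054, 0.006, -1],
    [0.179, 0.0119, 0.0054, 0.006, -1]
  ],
  "newtons": 20
}}

```text
time: 6.5
ee_pos: [0.484, 0.0249, 0.0217]
tcp_rot: [173.9, 87.9, 77.4]
wrist_force: [0.8, 1.2, 2.1]
opening: 0.013
```

```bash
python3 - <<'E'
from h import *
c=look("wrist"); cv2.imwrite("pics/w3.png",c["frame"])
p,R,o=pose(); print(p,ydir(R),R[:,0].round(4),o["wrist_force"],o["torque"])
E
```

```text
[0.48400774 0.0248874  0.02163952] -6.4924688453226995 [ 0.008   0.0363 -0.9993] [1.00341528 2.73116435 3.51043156] [ 0.04276248 -0.04245372  0.05749889]
```

View pics/w3.png

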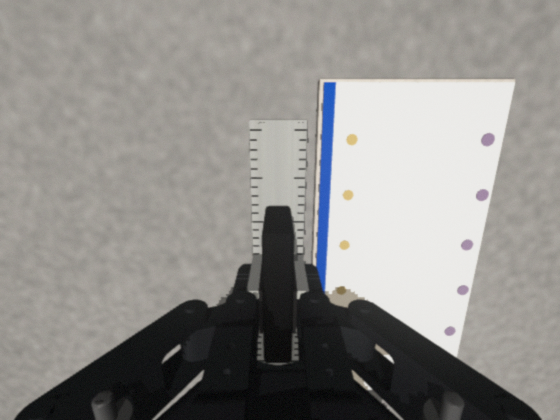

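The wrist view shows the rule at columns 250-307 and the plate's front edge at column 319 falling to 313, so there is a small gap. I'll measure the gap and angle.

```bash
python3 - <<'E'
from h import *
c=look("wrist"); f=c["frame"]; g=cv2.cvtColor(f,cv2.COLOR_BGR2GRAY).astype(float)
b=f.astype(int); bl=(b[...,0]-b[...,2]>80)&(b[...,0]-b[...,1]>60)
S=[];E=[];Q=[]
for v in range(130,245,5):
    u=np.argwhere(bl[v]).min(); S.append(ray(c,u,v,.01))
    gr=np.diff(g[v,295:u-2]); Q.append(g[v,300:u+2:1].astype(int))
    
for v in (130,180,230): 
    u=np.argwhere(bl[v]).min(); print(v,u,g[v,302:u+2].astype(int), "mm/px",(ray(c,u+1,v,.01)-ray(c,u,v,.01))[0]*1000)
S=np.array(S); k=np.polyfit(S[:,1],S[:,0],1); print("strip left",k,np.degrees(np.arctan(k[0])))
A,B=ray(c,306.5,130,.009),ray(c,306.5,240,.009); print("rule edge",A,B,np.degrees(np.arctan((A[0]-B[0])/(A[1]-B[1]))))
E
```

```text
130 323 [105 100 102 105 114 116 154 165 164 162 162 161 160 146 118 135 197 216
 212 180 124  94  92] mm/px 0.5174125943634422
180 321 [186 186 175 146 153 158 160 159 162 160 156 147 118 135 195 215 208 171
 113  91  88] mm/px 0.5426684490128508
230 318 [113 114 101 119 153 162 162 160 161 153 126 135 188 211 205 165 110  85] mm/px 0.5704969387430037
strip left [0.11470032 0.50550158] 6.543249259614483
rule edge [0.50838127 0.0981171  0.009     ] [0.50313043 0.03653998 0.009     ] 4.873966020685441
```

Request:
{"op": "apply_moves", "data": {
  "commands": [
    [0.002, 0.001, 0, 0, -1],
    [0.0025, 0.0025, 0, 0, -1],
    [0.0025, 0.0035, 0, 0, -1],
    [0.0025, 0.0035, 0, 0, -1]
  ]
}}

```text
time: 7.0
ee_pos: [0.4871, 0.0248, 0.0196]
tcp_rot: [175.2, 87.9, 78.7]
wrist_force: [-3.6, 2.6, 6.6]
opening: 0.0132
```

Request:
{"op": "apply_moves", "data": {
  "commands": [
    [0, 0.001, 0, 0, -1],
    [0, 0.001, 0, 0, -1]
  ]
}}

```text
time: 7.2
ee_pos: [0.4878, 0.0246, 0.0197]
tcp_rot: [176.1, 87.9, 79.6]
wrist_force: [-3.5, 1.6, 3.2]
opening: 0.0137
```

Request:
{"op": "apply_moves", "data": {
  "commands": [
    [0, 0.001, 0, 0, -1],
    [0, 0.001, 0, 0, -1]
  ]
}}

```text
time: 7.4
ee_pos: [0.4887, 0.0244, 0.0197]
tcp_rot: [176.5, 87.9, 80.0]
wrist_force: [-3.2, 1.0, 3.9]
opening: 0.0131
```

Request:
{"op": "apply_moves", "data": {
  "commands": [
    [0, 0.001, 0, 0, -1],
    [0, 0.001, 0, 0, -1]
  ]
}}

```text
time: 7.6
ee_pos: [0.4897, 0.0242, 0.0197]
tcp_rot: [176.9, 87.9, 80.3]
wrist_force: [-3.4, 1.1, 3.4]
opening: 0.0132
```

Request:
{"op": "apply_moves", "data": {
  "commands": [
    [0, 0.001, 0, 0, -1],
    [0, 0.001, 0, 0, -1]
  ]
}}

```text
time: 7.8
ee_pos: [0.49, 0.0241, 0.0196]
tcp_rot: [179.3, 87.9, 82.8]
wrist_force: [-7.9, 2.0, 7.5]
opening: 0.0131
```

Request:
{"op": "apply_moves", "data": {
  "commands": [
    [0, 0.001, 0, 0, -1],
    [0, 0.001, 0, 0, -1]
  ]
}}

```text
time: 8.0
ee_pos: [0.49, 0.0241, 0.0197]
tcp_rot: [-177.6, 87.9, 85.9]
wrist_force: [-9.3, 2.1, 8.6]
opening: 0.0134
```

Request:
{"op": "apply_moves", "data": {
  "commands": [
    [0, 0.0015, 0, 0, -1],
    [0, 0.0015, 0, 0, -1],
    [0, 0.0015, 0, 0, -1]
  ]
}}

```text
time: 8.3
ee_pos: [0.4903, 0.0241, 0.0197]
tcp_rot: [-173.6, 87.9, 89.9]
wrist_force: [-11.1, 2.1, 9.1]
opening: 0.0135
```

```bash
python3 - <<'E'
from h import *
c=look("wrist"); cv2.imwrite("pics/w4.png",cv2.resize(c["frame"][80:300,220:360],None,fx=3.4,fy=2.7))
p,R,o=pose(); print(p,ydir(R),R[:,0].round(4),o["wrist_force"],o["torque"])
E
```

```text
[0.49026803 0.0240715  0.01969095] -6.459795856465056 [ 1.000e-04  3.660e-02 -9.993e-01] [-11.4580058    0.63837089   9.37505452] [-0.21778291  2.41917074  0.0177901 ]
```

View pics/w4.png

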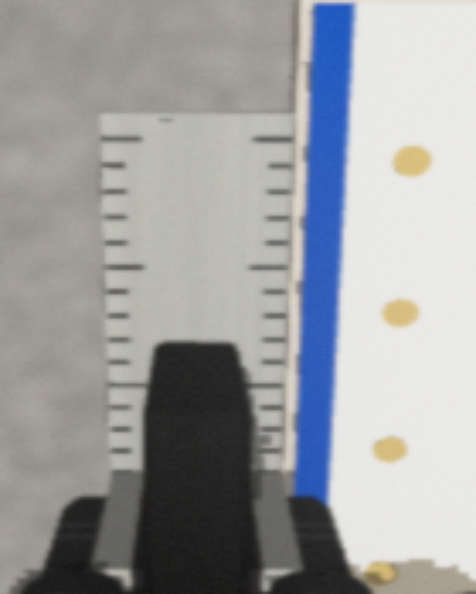

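The crop shows the rule's right edge running parallel to the plate edge and touching it. I'll release and rise.

Request:
{"op": "apply_moves", "data": {
  "commands": [
    [0, 0, 0, 0, 0],
    [0, 0, 0, 0, 0.5],
    [0, 0, 0, 0, 1],
    [0, 0, 0, 0, 1],
    [0, 0, 0, 0, 1],
    [-0.02, 0, -0.0007, 0, 1],
    [-0.06, 0, -0.0022, 0, 1],
    [-0.1, 0, -0.0036, 0, 1],
    [-0.14, 0, -0.005, 0, 1],
    [-0.18, 0, -0.0065, 0, 1],
    [-0.2, 0, -0.007, 0, 1]
  ]
}}

```text
time: 9.45
ee_pos: [0.4918, 0.0237, 0.2235]
tcp_rot: [179.7, 87.9, 83.2]
wrist_force: [0.1, 0.6, -0.8]
opening: 0.085
```

```bash
python3 - <<'E'
from h import *
c=look("wrist"); cv2.imwrite("pics/w5.png",c["frame"]); np.savez("w5.npz",f=c["frame"],Rw=c["Rw"],tw=c["tw"],K=c["camera_matrix"])
p,R,o=pose(); print(p,ydir(R),R.round(4).tolist(),o["q"].round(1))
b=c["frame"].astype(int)
red=(b[...,2]-b[...,1]>70)&(b[...,2]>120)
n,l,st,ce=cv2.connectedComponentsWithStats(red.astype(np.uint8))
for i in range(1,n):
    if st[i,4]>8: print("red",st[i],ray(c,*ce[i],.01))
P=cloud(c); m=(P[...,2]>.03)&(P[...,2]<.06)&(abs(P[...,0]-.49)<.04)&(abs(P[...,1]-.024)<.06)
print("grip",m.sum(),cv2.minAreaRect((P[m][:,:2]*1000).astype(np.float32)))
E
```

```text
[0.49238526 0.02370617 0.22548391] -6.463585737876024 [[0.0068, 0.9936, -0.1124], [0.0368, -0.1126, -0.993], [-0.9993, 0.0027, -0.0374]] [ 1.5 -3.4  0.9 93.9  2.1 98. ]
red [332 231   5   5  21] [ 0.56043894 -0.04152977  0.01      ]
grip 767 ((491.06707763671875, 24.343196868896484), (69.9515609741211, 13.8690824508667), 83.43815612792969)
```

View pics/w5.png

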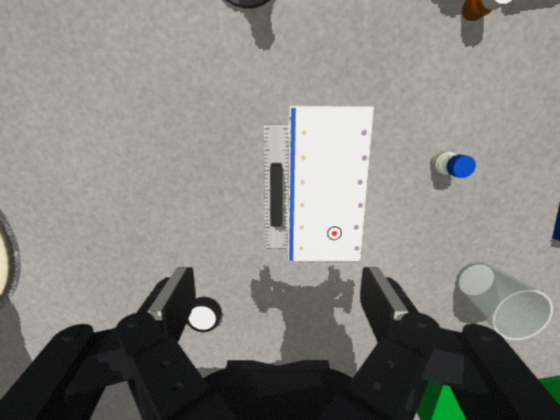

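The rule is released and lies flush against the plate in the image (rule columns 264-289, plate edge at 290). The red dot is at (334,233). Next is the probe.

```bash
python3 - <<'E'
from h import *
d=np.load("w5.npz"); c=dict(Rw=d["Rw"],tw=d["tw"],camera_matrix=d["K"])
for n,u,v,z in [("rule end",276,125,.008),("rule end",276,248,.008),("plate",291,106,.01),("plate",290,261,.01)]: print(n,ray(c,u,v,z).round(4))
print(go([.484,.255,.24],-10.5))
E
```

```text
rule end [0.5    0.1027 0.008 ]
rule end [ 0.4819 -0.055   0.008 ]
plate [0.5198 0.1218 0.01  ]
plate [ 0.4987 -0.0753  0.01  ]
([-0.006, -0.0343, -0.2293], np.float64(0.07))
```

Request:
{"op": "apply_moves", "data": {
  "commands": [
    [-0.02, -0.006, -0.04, 0.07, 1],
    [-0.02, -0.012, -0.08, 0.07, 1],
    [-0.02, -0.018, -0.12, 0.07, 1],
    [-0.015, -0.024, -0.16, 0.07, 1],
    [-0.01, -0.03, -0.2, 0.07, 1],
    [-0.006, -0.034, -0.229, 0.07, 1],
    [-0.006, -0.034, -0.229, 0.07, 1],
    [-0.006, -0.034, -0.229, 0.07, 1]
  ]
}}

```text
time: 10.3
ee_pos: [0.4841, 0.2551, 0.2394]
tcp_rot: [-179.1, 87.9, 80.5]
wrist_force: [-0.3, -1.1, 0.4]
opening: 0.0855
```

```bash
python3 - <<'E'
from h import *
c=look("wrist"); cv2.imwrite("pics/w6.png",c["frame"])
p,R,o=pose(); print(p,ydir(R),R[:,0].round(4),o["q"].round(1))
P=cloud(c); m=(P[...,2]>.135)&(P[...,2]<.145)&(abs(P[...,0]-.484)<.05)&(abs(P[...,1]-.26)<.05)
print(m.sum(),P[m].mean(0),cv2.minEnclosingCircle((P[m][:,:2]*1000).astype(np.float32)))
q=P[(P[...,2]<.02)&(P[...,2]>.006)&(abs(P[...,0]-.484)<.06)&(abs(P[...,1]-.26)<.06)]
print("foot",cv2.minEnclosingCircle((q[:,:2]*1000).astype(np.float32)))
E
```

```text
[0.48424853 0.25440233 0.23981395] -10.452343399381231 [ 0.0066  0.0365 -0.9993] [ 26.8   3.4   9.4  94.7   1.7 127.3]
559 [0.48800659 0.27073364 0.13997062] ((487.8590393066406, 270.26959228515625), 11.873523712158203)
foot ((487.9095153808594, 269.9908752441406), 41.9598274230957)
```

View pics/w6.png

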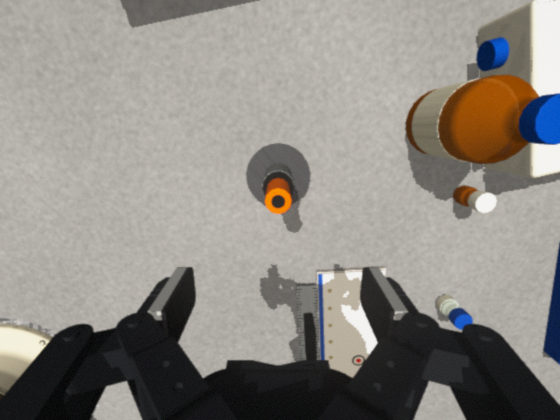

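The probe's top is centred at (278,201) in the image, which gives about (0.488, 0.270) in the world. The approach is clear.

```bash
python3 - <<'E'
from h import *
print(go([.488,.271,.16],-10.5),go([.488,.271,.097],-10.5))
E
```

```text
([0.0804, 0.0007, -0.014], np.float64(0.001)) ([0.1433, 0.0007, -0.0117], np.float64(0.001))
```

Request:
{"op": "apply_moves", "data": {
  "commands": [
    [0.01, 0.0007, -0.0165, 0, 1],
    [0.04, 0.0007, -0.0155, 0, 1],
    [0.08, 0.0007, -0.014, 0, 1],
    [0.115, 0.0007, -0.013, 0, 1],
    [0.1433, 0.0007, -0.0117, 0, 1],
    [0.1433, 0.0007, -0.0117, 0, 1],
    [0.1433, 0.0007, -0.0117, 0, -1],
    [0.1433, 0.0007, -0.0117, 0, -1],
    [0.1433, 0.0007, -0.0117, 0, -1],
    [0.1433, 0.0007, -0.0117, 0, -1],
    [0.1433, 0.0007, -0.0117, 0, -1],
    [0.1433, 0.0007, -0.0117, 0, -1]
  ],
  "newtons": 60
}}

```text
time: 11.55
ee_pos: [0.4884, 0.2713, 0.0982]
tcp_rot: [178.1, 87.8, 77.6]
wrist_force: [-0.8, -0.5, 5.7]
opening: 0.0226
```

Request:
{"op": "apply_moves", "data": {
  "commands": [
    [0, 0, 0, 0, -1],
    [0, 0, 0, 0, -1]
  ]
}}

```text
time: 11.75
ee_pos: [0.4884, 0.2713, 0.0983]
tcp_rot: [178.1, 87.8, 77.6]
wrist_force: [-1.2, 0.3, 2.5]
opening: 0.0226
```

```bash
python3 - <<'E'
from h import *
p,R,o=pose(); print(p,ydir(R),R.round(4).tolist(),o["wrist_force"],o["opening"])
print(go([.488,.271,.19],-10.5))
E
```

```text
[0.48843843 0.27132034 0.0982776 ] -10.447657456786965 [[0.0082, 0.9834, -0.1812], [0.0374, -0.1813, -0.9827], [-0.9993, 0.0013, -0.0383]] [-1.1554731   0.34203451  2.49722694] 0.0226122208509989
([-0.0917, -0.0003, -0.0031], np.float64(0.001))
```

Request:
{"op": "apply_moves", "data": {
  "commands": [
    [-0.015, 0, -0.0006, 0, -1],
    [-0.03, 0, -0.0011, 0, -1],
    [-0.045, 0, -0.0017, 0, -1],
    [-0.06, 0, -0.0023, 0, -1],
    [-0.075, 0, -0.0029, 0, -1],
    [-0.09, 0, -0.0034, 0, -1],
    [-0.1, 0, -0.0038, 0, -1],
    [-0.1, 0, -0.0038, 0, -1]
  ]
}}

```text
time: 12.55
ee_pos: [0.4889, 0.2716, 0.2005]
tcp_rot: [175.1, 87.7, 74.6]
wrist_force: [0.0, -0.1, -1.1]
opening: 0.0226
```

```bash
python3 - <<'E'
from h import *
p,R,o=pose(); print(p,ydir(R),R[:,0],o["wrist_force"],o["opening"])
s=look("side"); cv2.imwrite("pics/s2.png",s["frame"][:400,100:560])
print(go([.5605,-.0415,.165],-10.5))
E
```

```text
[0.4889117  0.27164923 0.2004525 ] -10.449188984594258 [ 0.01063658  0.03872706 -0.99919321] [ 0.03409623 -0.09026018 -1.06822159] 0.022602745108597683
([0.0229, 0.1273, 0.2959], np.float64(0.001))
```

View pics/s2.png

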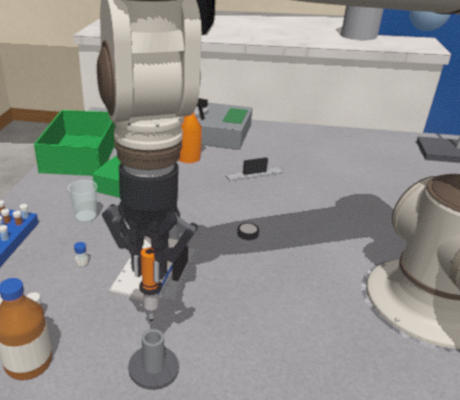

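Request:
{"op": "apply_moves", "data": {
  "commands": [
    [0.0, 0.012, 0.03, 0, -1],
    [0.0, 0.027, 0.065, 0, -1],
    [0.0, 0.045, 0.105, 0, -1],
    [0.005, 0.062, 0.145, 0, -1],
    [0.01, 0.08, 0.185, 0, -1],
    [0.015, 0.097, 0.225, 0, -1],
    [0.02, 0.113, 0.262, 0, -1],
    [0.023, 0.124, 0.287, 0, -1],
    [0.023, 0.1273, 0.295, 0, -1],
    [0.023, 0.1273, 0.295, 0, -1],
    [0.023, 0.1273, 0.295, 0, -1]
  ]
}}

```text
time: 13.7
ee_pos: [0.5604, -0.0398, 0.1648]
tcp_rot: [177.5, 87.7, 77.0]
wrist_force: [-1.3, 0.8, -1.8]
opening: 0.0229
```

```bash
python3 - <<'E'
from h import *
p,R,o=pose(); print(p,ydir(R),R[:,0],o["wrist_force"],o["q"].round(1))
print(go([.5608,-.0405,.115],-10.5))
E
```

```text
[ 0.56038969 -0.0398233   0.16479382] -10.43208917661205 [ 0.00884152  0.03839332 -0.99922359] [-1.28140477  0.76289951 -1.78564675] [-5.2  5.4  3.1 87.4  2.2 95.2]
([0.0497, 0.0004, 0.0026], np.float64(0.001))
```

Request:
{"op": "apply_moves", "data": {
  "commands": [
    [0.02, 0.0004, 0.001, 0, -1],
    [0.04, 0.0004, 0.002, 0, -1],
    [0.0497, 0.0004, 0.0026, 0, -1],
    [0.0497, 0.0004, 0.0026, 0, -1],
    [0.0497, 0.0004, 0.0026, 0, -1],
    [0.0497, 0.0004, 0.0026, 0, -1]
  ]
}}

```text
time: 14.3
ee_pos: [0.5613, -0.0403, 0.1163]
tcp_rot: [175.0, 87.7, 74.6]
wrist_force: [-0.2, -0.1, -1.6]
opening: 0.023
```

```bash
python3 - <<'E'
from h import *
s=look("side"); w=look("wrist"); t=look("top"); p,R,o=pose(); print(p,R[:,0],o["wrist_force"])
u,v=proj(s,[.56,-.04,.03]).astype(int); print(u,v,"mark proj",proj(s,[.5605,-.0415,.01]),"nose proj",proj(s,[.5605,-.0415,p[2]-.0883]))
a=cv2.resize(s["frame"][v-90:v+40,u-60:u+60],None,fx=4,fy=4)
b=cv2.resize(w["frame"],(400,300)); 
im=np.zeros((520,800,3),np.uint8); im[:a.shape[0],:400]=a[:,40:440]; im[:300,400:]=b; cv2.imwrite("pics/m.png",im)
E
```

```text
[ 0.56112344 -0.04054567  0.11584603] [ 0.01001801  0.03828336 -0.99921671] [-0.05452629  0.07693975 -0.6416216 ]
254 240 mark proj [254.18207153 247.29541819] nose proj [254.03504619 240.84526044]
```

View pics/m.png

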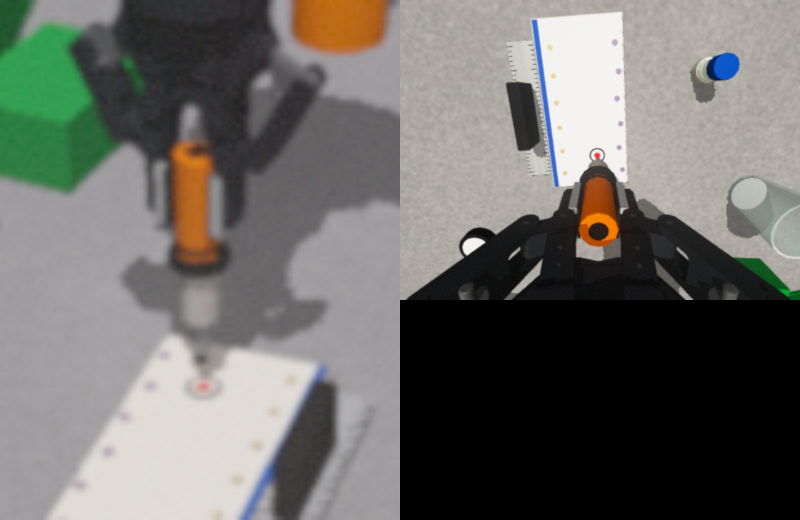

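The side crop shows the nose right above the dot, with the tip at about (203,365) and the dot at (203,386). The wrist view agrees. I'll check the upright axis and compute the descent.

```bash
python3 - <<'E'
from h import *
s=look("side"); p,R,o=pose(); z=p[2]-.0883
b=s["frame"].astype(int); og=(b[...,2]-b[...,0]>70); og[:, :200]=0; og[:,300:]=0; og[:170]=0; og[222:]=0
for v in (190,195,200,205,210):
    us=np.argwhere(og[v,235:260]).ravel()+235; print(v,us.min(),us.max(),us.mean() if len(us) else 0)
for h in (0,.071,.131): print(h,proj(s,[.5608,-.0415,z+h]))
u,v=proj(s,[.56,-.04,.03]).astype(int);print(go([.5608,-.0405,.0995],-10.5),go([.5608,-.0405,.0923],-10.5))
E
```

```text
190 247 256 251.5
195 248 255 251.5
200 248 255 251.5
205 248 255 251.5
210 248 257 252.5
0 [253.90270662 240.90576001]
0.071 [253.27471707 213.57761715]
0.131 [252.70566728 188.81434888]
([0.0161, -0.0003, 0.0006], np.float64(0.001)) ([0.0233, -0.0003, 0.0009], np.float64(0.001))
```

Request:
{"op": "apply_moves", "data": {
  "commands": [
    [0.006, -0.0003, 0.0003, 0, -1],
    [0.012, -0.0003, 0.0005, 0, -1],
    [0.0161, -0.0003, 0.0006, 0, -1],
    [0.0161, -0.0003, 0.0006, 0, -1],
    [0.0161, -0.0003, 0.0006, 0, -1]
  ]
}}

```text
time: 15.0
ee_pos: [0.5607, -0.0405, 0.0993]
tcp_rot: [176.8, 87.7, 76.3]
wrist_force: [-0.6, -0.4, -1.9]
opening: 0.0225
```

Request:
{"op": "apply_moves", "data": {
  "commands": [
    [0.002, 0, 0, 0, -1],
    [0.004, 0, 0.0001, 0, -1],
    [0.004, 0, 0.0001, 0, -1],
    [0.004, 0, 0.0001, 0, -1],
    [0.004, 0, 0.0001, 0, -1]
  ]
}}

```text
time: 15.5
ee_pos: [0.5609, -0.0405, 0.0956]
tcp_rot: [175.9, 87.7, 75.5]
wrist_force: [1.8, -0.1, 1.2]
opening: 0.0226
```

Request:
{"op": "apply_moves", "data": {
  "commands": [
    [0.002, 0, 0, 0, -1],
    [0.0033, 0, 0.0001, 0, -1],
    [0.0033, 0, 0.0001, 0, -1],
    [0.0033, 0, 0.0001, 0, -1],
    [0.0033, 0, 0.0001, 0, -1],
    [0.0033, 0, 0.0001, 0, -1]
  ]
}}

```text
time: 16.1
ee_pos: [0.5609, -0.0404, 0.0924]
tcp_rot: [175.8, 87.7, 75.4]
wrist_force: [0.5, 0.2, 1.8]
opening: 0.0231
```

```bash
python3 - <<'E'
from h import *
F=[];Z=[]
for i in range(10):
    s=look("side" if i%2 else "wrist"); p,R,o=pose(); F.append(o["wrist_force"]); Z.append(p[2])
    if i==0: w=s
print(np.mean(F,0),np.std(F,0),np.mean(Z),p,o["time"],o["opening"])
u,v=proj(s,[.56,-.04,.03]).astype(int)
a=cv2.resize(s["frame"][v-60:v+40,u-60:u+60],None,fx=4,fy=4)
im=np.zeros((400,800,3),np.uint8); im[:,:400]=a[:,40:440]; im[:,400:]=cv2.resize(w["frame"][150:350,180:380],(400,400)); cv2.imwrite("pics/f.png",im)
# collar height by side image: where collar bottom projects for the expected pose
zz=p[2]-.0883
print("expected collar bottom px",proj(s,[.5608,-.0415,zz+.065]),"top of grip",proj(s,[.5608,-.0415,zz+.131]))
b=w["frame"].astype(int); P=cloud(w); m=(P[...,2]>zz+.12)&(P[...,2]<.16)&(np.hypot(P[...,0]-.561,P[...,1]+.041)<.02)&(b[...,2]-b[...,0]>70); print("top z",m.sum(),np.percentile(P[m][:,2],[50,95]), "expected",zz+.131)
E
```

```text
[ 0.15211714 -0.02362758  1.57867825] [0.44049422 0.42870976 0.50420373] 0.09232503929532708 [ 0.56090956 -0.04043528  0.09229169] 16.6 0.02266130615674366
expected collar bottom px [253.53995914 225.1201233 ] top of grip [252.93149899 198.64183894]
top z 2141 [0.13379955 0.13499019] expected 0.13499169367336367
```

View pics/f.png

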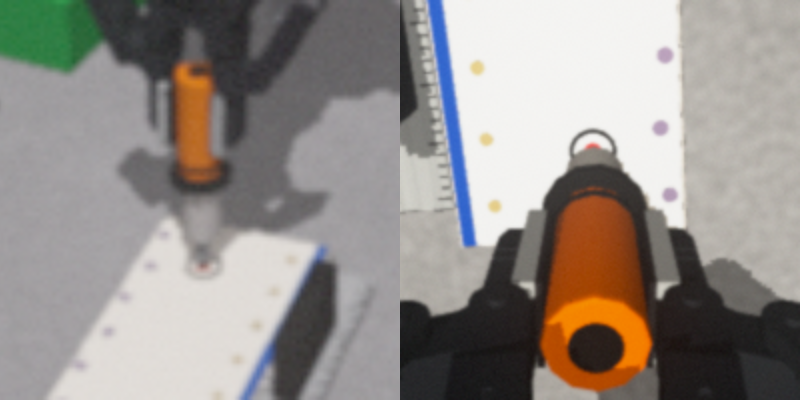

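```bash
python3 - <<'E'
from h import *
bot.job_done(); print(pose()[2]["time"])
E
```

```text
the job is handed in; nothing more can be done
the job is handed in; nothing more can be done
```

The job is done and handed in, at about 16.6 s on the robot's clock. The rule is flush on the plate, and the gripper is still holding the probe on the mark.

- **Rule:** I used the left-most rule. I slid it against the plate's front edge until contact, with a push of about 11 N, and then let go. From above, its angle matched the plate's to about 0.1°, and it was within about 1 mm of centred. I did not measure it again after the probe work, but it still looked in place in the last picture.
- **Probe:** I lifted it straight out of its stand and set it down on the mark. The last side and wrist pictures show the nose inside the ring at the dot.
- **Nose travel:** The tool is about 6 mm below the height where the nose first touches. The average force on the plate is about 3.05 N once the probe's weight is allowed for, which matches half way in.

**Tilt:** Joint 6 reached its range limit during an early move and left the tool leaning about 2.2°. I gripped with the jaws lined up to that lean so the probe stayed upright. The side view, taken just before touching the plate, put it within about 1° of vertical.

No other check failed or disagreed.

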